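# Snap the blackout torch into its spring clips

### The arm

A 6-joint arm with a two-finger parallel gripper is mounted at the origin on the work surface. World frame = base frame: x ahead of the robot, y to its left, z up, the work surface at z = 0. Lengths are in m, angles in rad, forces in N, time in s.
With the tool pointing down it reaches from about 0.375 to 0.9 m from the base axis. Payload 3.1 kg.
Tool frame: the origin (TCP) lies at the very end of the fingers, on their centre line; the grasp point (between the pads) lies 19 mm behind it (manip.tcp_to_grasp is the distance from the TCP to the grasp point, in m); z points along the fingers, y is the line along which they close (so a half turn about z gives the same grasp; the last joint's range is limited). The gripper opens to 85 mm and grips with 20 to 120 N. Pads are 22 mm wide; open, the fingers measure 114 mm over their backs; the gripper's body (76 mm by 85 mm) begins 54 mm behind the grasp point. The pads swing forward as they close: fully open they stand 13 mm farther back than shut.
Start: joints at [1.071, 0.527, 1.433, -0, 1.181, -0.178], TCP at [0.197, 0.593, 0.201] pointing down, gripper open.
Joint ranges: [-3.08, 3.08], [-0.75, 2.2], [0.22, 2.44], [-1.43, 4.57], [0, 2.65], [-2.85, 2.85]. Speed limits (rad/s): [2.79, 2.79, 3.14, 3.14, 3.14, 3.14].

### API

Orientations are given as a unit quaternion [x, y, z, w].
In Python, from station import manip gives the robot as it stands. The module is installed in compiled form; this text tells all that it offers.
- The arm moves only by the tool step_arm, never from a script. Its argument "commands" is one flat list of numbers, 6 for each row, row after row: the shift along the tool's x, y, z in m, then the turn, a rotation vector about the tool's x, y, z in degrees. A call has exactly 10 rows; each row is the pose to reach, as a shift and turn from the pose commanded when the call began, along the tool's axes at that moment; what a row does not reach only later rows make up. A row lasts 1/10 s, in which the tool goes at most 50 mm and 8.59 degrees, less where a joint would pass 70% of its speed; a pose out of reach is approached as far as the arm can. A call with a gripper value outside its range is refused whole. "jaw" is the opening in per cent of the stroke, from 0 (shut) to 100 (fully open), set as the call begins (left out, the last holds). The fingers move at their own pace and stop on an object; "grip_force" is the grip in N (left out, the last holds). Time passes only in rows, so rows that repeat a pose let the fingers close, or fill a call up. It gives the time, the measured TCP pose, the force, the opening and the grip force at its end, in the units of the state.
- manip.sense(): the state, without advancing time (a new reading comes with each control period).
- manip.snapshot(name): name is "scene" or "top" or "wrist"; returns a dict with "pixels" (400x640x3 uint8, blue, green, red), "fx", "fy", "cx", "cy" (pixels), "k1" (the pictures are not rectified: a ray, as slopes to the right and down, at radius r is drawn at 1 + k1 r^2 times it, then the intrinsics apply), "R" (3x3) and "t" (3): a world point X has camera coordinates R X + t; the wrist camera has in their place "mount" (4x4, takes a point from camera to tool coordinates, whose origin is the TCP and whose axes are the flange's). Camera axes: x right, y down, z forward; pixel columns grow to the right and rows downward; lengths in m; the calibration is good to about 2 mm. A picture is of the moment at which its call begins: read the wrist's pose just before it. There is no depth.
- manip.sign_off(): hands the job in; it is judged then, once.
The state is a dict: "t": time; "q": joint angles; "qd": joint speeds; "tau": joint torques, N m; "tcp_pos": TCP position; "tool_rot": TCP orientation; "force": force on the tool from outside, world axes, zero at the start; "ft_torque": the same for the moment, N m; "finger_gap": opening from 0.0 (shut) to 1.0 (fully open); "gripper_force": force on a finger pad.
Only numpy, scipy, OpenCV 4.12 (cv2) and the standard library are available. Lean on these libraries where they do the work, as an engineer would, in place of code of your own. Each camera call takes 0.05 s, during which the arm holds its last target. There are 200 camera calls.

### The job

Put the yellow torch away in its clip rack, ready for the next power cut: lay it lengthwise in the open mouths of both orange spring clips and let go of it, so that it rests there on its own. Then press it down from above until both clips have snapped around the barrel and it lies level, fully home, either way round. Leave the power bank, paperweight, pen holder and cash box where they are.

Things in the scene. Friction and masses are not known exactly. Their poses are not given: they have to be found in the camera images.
- torch_center (a point): Centre of the loose yellow torch, half-way along and up; about 120 g, 172 mm long: round barrel 22 mm in diameter, 132 mm long, between black six-sided caps, 28 mm across flats, 32 across corners, 20 mm long. Lies on the caps without rolling, axis 14 mm above the chest top. y runs along the torch to the lens end; z up and x across at the start.
- rack_seat (a point): Where the torch's centre lies when fully home in the rack: 40 mm above the chest top (the torch's top line is then at 51 mm), midway between the two clips. y runs along the seated torch, x across, z up. The torch may lie up to 20 mm off along y (its end caps must stay outside the clips).
- rack: The fixed clip rack; origin under the middle of its board. Dark wooden board 150 mm (y) by 64 mm (x), 16 mm thick, with two orange spring clips at y = -40 and +40 mm, each 12 mm long along y; the 68 mm between them is bare board. Each clip is two sprung fingers with lips 17 mm apart, 48 mm above the chest top, flared above to 38 mm apart at 59 mm height.
- clip0_mouth (a point): In the mouth of the clip at the rack's y = -40 mm: where the axis of a torch laid in the mouths rests, 55.5 mm above the chest top, 15.5 mm over its seated height. It rests on the lips without falling in. Pressed down midway between the clips with about 7 to 11 N it parts all four fingers and snaps home; pressed at one end only it tips.
- clip1_mouth (a point): The same point in the mouth of the clip at the rack's y = +40 mm.
- power_bank: Black plastic power bank, loose bystander, 140 mm (x) by 68 mm (y) by 16 mm high; origin at the centre of its underside.
- paperweight: Green glass paperweight, loose bystander, round, 62 mm across and 39 mm high; origin at the centre of its underside.
- pen_holder: Round wooden pen holder with three pens in it, loose bystander, 76 mm across, 100 mm high (150 mm with the pens); origin at the centre of its underside.
- cash_box: Blue steel cash box with a carrying handle and its key in the lock, loose bystander, 120 mm (x, the key sticks out 35 mm more on the -x side) by 180 mm (y) by 80 mm high, 98 mm with the handle; origin at the centre of its underside.
Not all that is in view belongs to the job. Leave any turquoise or white look-alike of the rack alone.

How it is judged:
On the way, in this order (a step that is already met when the one before it is completed fails the run):
1. the torch lies at rest in the mouths of both clips, not yet snapped in, and the fingers do not touch it (z of torch_center in the frame of rack_seat between 0.01 and 0.024 m and x of torch_center in the frame of rack_seat between -0.008 and 0.008 m and y of torch_center in the frame of rack_seat between -0.022 and 0.022 m and angle between the y axis of torch_center and the y axis of rack_seat, either way round below 0.12 rad and linear speed of torch below 0.02 m/s and contact force between the fingers and torch below 0.1 N), for 0.3 s.
2. the torch has snapped fully home in both clips (z of torch_center in the frame of rack_seat between -0.003 and 0.003 m and x of torch_center in the frame of rack_seat between -0.003 and 0.003 m and y of torch_center in the frame of rack_seat between -0.022 and 0.022 m and angle between the y axis of torch_center and the y axis of rack_seat, either way round below 0.05 rad), for 0.2 s.
At the end, for the whole second after the job is handed in: The torch's centre is within 3 mm of rack_seat in height and across, within 22 mm along the rack, its axis within 0.05 rad of the rack's y, either way round; it is at rest and the fingers do not touch it (all of step 2 and linear speed of torch below 0.02 m/s and contact force between the fingers and torch below 0.1 N).
It fails at once if the power bank was moved more than 30 mm from its place (distance of power_bank from where it was at the start of the episode above 0.03 m).
It fails at once if the glass paperweight was moved more than 30 mm from its place (distance of paperweight from where it was at the start of the episode above 0.03 m).
It fails at once if the pen holder was moved more than 30 mm from its place (distance of pen_holder from where it was at the start of the episode above 0.03 m).
It fails at once if the cash box was moved more than 30 mm from its place (distance of cash_box from where it was at the start of the episode above 0.03 m).
It also fails if it takes over 48 s, if anything falls off the work surface, if the arm or the gripper's body presses on something with over 40 N, if the wrist force passes 120 N, or if a joint passes its speed limit or range.

## Working session

There is one attempt and no reset: what is moved stays moved. The work goes in short steps, Python scripts to look and compute and a tool call to move; the robot and the scene stay as the last step left them, time stands still between calls to the robot, and variables do not carry over. Pictures are saved under pics/ and viewed, at most 10 in all, crops included, and the job is handed in when it is done.

Besides the shell and the picture viewer there is one more tool, called after ">>>" as name(argument=value, ...) on one line, values as JSON. step_arm: Moves the arm, as the interface text tells. Its arguments: {"type":"object","properties":{"commands":{"type":"array","items":{"type":"number"}},"jaw":{"type":"number"},"grip_force":{"type":"number"}},"required":["commands"]}

```bash
mkdir -p pics
cat > h.py <<'E'
import numpy as np, cv2, pickle
from station import manip
from scipy.spatial.transform import Rotation as Ro
def snap(n,f):
    s=manip.sense(); d=manip.snapshot(n); d['s']={k:s[k] for k in('tcp_pos','tool_rot')}
    pickle.dump(d,open(f'pics/{f}.pkl','wb')); cv2.imwrite(f'pics/{f}.png',d['pixels']); return d
def load(f): return pickle.load(open(f'pics/{f}.pkl','rb'))
def cam(d):
    if 'mount' in d:
        T=np.eye(4);T[:3,:3]=Ro.from_quat(d['s']['tool_rot']).as_matrix();T[:3,3]=d['s']['tcp_pos']
        T=T@np.array(d['mount']); return T[:3,:3],T[:3,3]
    R=np.array(d['R']);return R.T,-R.T@np.array(d['t'])
def pt(d,u,v,z):
    R,c=cam(d);K=np.array([[d['fx'],0,d['cx']],[0,d['fy'],d['cy']],[0,0,1.]])
    p=cv2.undistortPoints(np.array([[[u,v]]],float),K,np.array([d['k1'],0,0,0.]))[0,0]
    r=R@np.array([p[0],p[1],1]);return c+r*(z-c[2])/r[2]
def px(d,X):
    R,c=cam(d);K=np.array([[d['fx'],0,d['cx']],[0,d['fy'],d['cy']],[0,0,1.]])
    Rt=R.T; return cv2.projectPoints(np.array(X,float).reshape(-1,1,3),cv2.Rodrigues(Rt)[0],-Rt@c,K,np.array([d['k1'],0,0,0.]))[0][:,0]
E
python3 - <<'E'
from h import *
a=snap('scene','scene')
b=snap('top','top');print(cam(a)[1],cam(b)[1],a['k1'],b['k1'],b['fx']);print(manip.sense())
E
```

```text
[1.1708537  0.41301143 0.84159458] [ 0.47560887 -0.05653681  0.96711811] -0.05863595576450585 -0.08895236253549843 394.4607092770983
{'t': 0.1, 'q': array([ 1.07152055e+00,  5.28391974e-01,  1.43378476e+00,  2.16041906e-05,
        1.18141628e+00, -1.78474936e-01]), 'qd': array([-2.15894915e-04, -1.96582993e-03, -3.11369451e-03, -6.98954987e-05,
        1.01587453e-03,  2.30561717e-03]), 'tau': array([-3.33977559e-04, -4.43301415e+01, -1.78584892e+01, -2.81104340e-04,
        3.90248839e-03,  1.50605979e-05]), 'tcp_pos': array([0.19668342, 0.59249528, 0.20011664]), 'tool_rot': array([ 1.59717478e-01,  9.87162260e-01, -9.39977959e-04, -3.41907678e-04]), 'force': array([ 0.30655545, -0.21379047,  0.11936316]), 'ft_torque': array([ 0.02488829, -0.02400898, -0.00023373]), 'gripper_force': 0.0, 'finger_gap': 1.0001423298157688}
```

View pics/top.png

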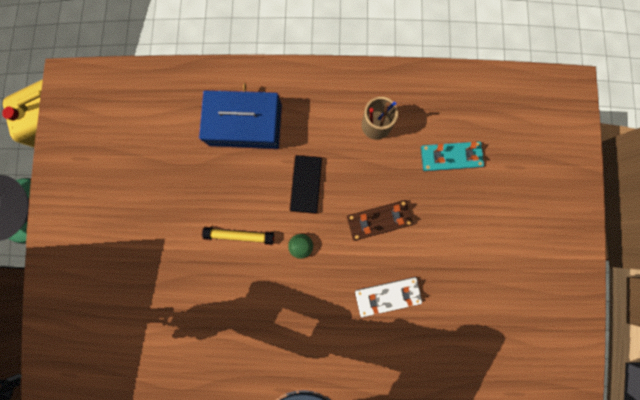

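View pics/scene.png

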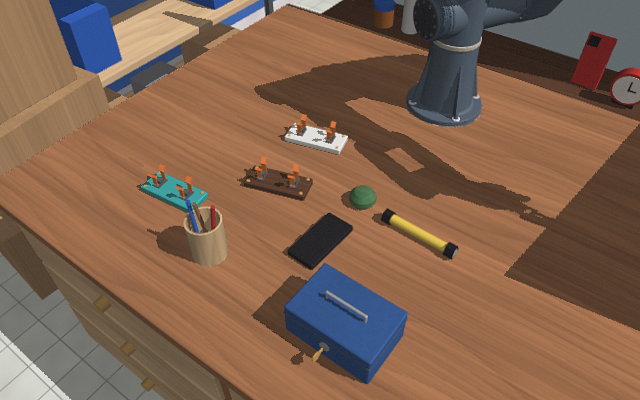

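The top picture shows three racks: turquoise (453,156), white (389,297) and dark wood (381,220). Only the dark one matches the rack's description. The torch runs from (208,234) to (270,238), with the paperweight at (301,245) just off its end. I'll confirm both in one enlarged crop.

Run:
```python
from h import *
d=load('top');c=d['pixels'][190:260,195:425]
c=cv2.resize(c[:,145:],None,fx=8,fy=8,interpolation=cv2.INTER_CUBIC)
t=cv2.resize(d['pixels'][220:256,195:280],None,fx=8,fy=8,interpolation=cv2.INTER_CUBIC)
o=np.zeros((300+288,800,3),np.uint8);c=c[:,:];c=cv2.resize(d['pixels'][193:247,340:420],None,fx=5.5,fy=5.5,interpolation=cv2.INTER_CUBIC)
o[:c.shape[0],:c.shape[1]]=c;o[300:,:t.shape[1]]=t;cv2.imwrite('pics/crop1.png',o)
for u,v,z in[(208,234,.014),(270,238,.014),(239,236,.014),(381,220,.016),(301,245,.03),(306,184,.016)]:print(u,v,pt(d,u,v,z))
```

```text
208 234 [0.47893356 0.24793784 0.014     ]
270 238 [0.47374517 0.09465104 0.014     ]
239 236 [0.47637226 0.17077727 0.014     ]
381 220 [ 0.52413711 -0.17232892  0.016     ]
301 245 [0.45930406 0.01764413 0.03      ]
306 184 [0.60721635 0.01119656 0.016     ]
```

View pics/crop1.png

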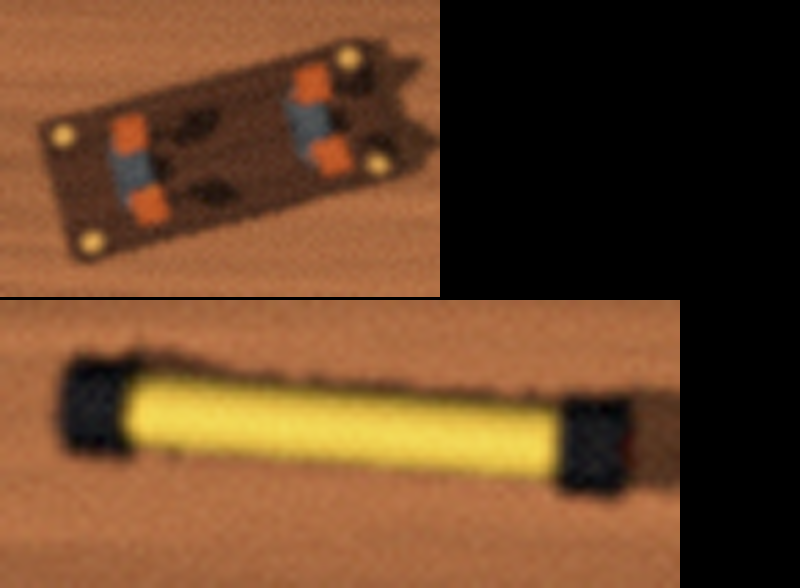

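The crop confirms it: dark wooden board, orange clips centred near crop (140,168) and (320,120), brass screws at (63,135), (91,242), (348,58) and (377,163). The yellow torch is between its black caps.

Run:
```python
from h import *
d=load('top')
S=[pt(d,340+(u+.5)/5.5-.5,193+(v+.5)/5.5-.5,.016) for u,v in[(63,135),(91,242),(348,58),(377,163)]]
print('screws',S,np.mean(S,0)); a=(S[0]+S[1]-S[2]-S[3])/2;print(np.linalg.norm(a),np.degrees(np.arctan2(a[1],a[0])))
T=[pt(d,195+(u+.5)/8-.5,220+(v-300+.5)/8-.5,.014) for u,v in[(62,406),(632,445),(124,411),(560,438)]]
for i in(0,2):
  b=T[i]-T[i+1];print((T[i]+T[i+1])/2,np.linalg.norm(b),np.degrees(np.arctan2(b[1],b[0])))
s=manip.sense();print(Ro.from_quat(s['tool_rot']).as_matrix())
w=snap('wrist','w0');print(w['mount'],w['fx'])
```

```text
screws [array([ 0.5292444, -0.1000128,  0.016    ]), array([ 0.48275346, -0.1132455 ,  0.016     ]), array([ 0.56626113, -0.22468751,  0.016     ]), array([ 0.52036923, -0.23791807,  0.016     ])] [ 0.52465705 -0.16896597  0.016     ]
0.13013845847430267 106.66304237948464
[0.47807497 0.17416592 0.014     ] 0.17645185454654877 87.83882231736493
[0.47834761 0.17543201 0.014     ] 0.13489607338348156 88.20345848205858
[[-9.48980420e-01  3.15333491e-01 -9.75298531e-04]
 [ 3.15334777e-01  9.48978887e-01 -1.74660427e-03]
 [ 3.74774893e-04 -1.96503880e-03 -9.99997999e-01]]
[[ 1.34223001e-03 -9.56711354e-01 -2.91035365e-01  7.45077159e-02]
 [ 9.99999067e-01  1.35743691e-03  1.49650025e-04 -2.34057031e-04]
 [ 2.51890270e-04 -2.91035294e-01  9.56712284e-01 -1.73179871e-01]
 [ 0.00000000e+00  0.00000000e+00  0.00000000e+00  1.00000000e+00]] 282.26506029583476
```

>>> step_arm(commands=[-0.02,-0.015,0,0,0,5,-0.06,-0.046,0,0,0,13,-0.1,-0.077,0,0,0,21,-0.14,-0.108,0,0,0,29,-0.18,-0.139,0,0,0,37,-0.22,-0.17,0,0,0,45,-0.26,-0.2,0,0,0,53,-0.3,-0.232,0,0,0,61,-0.34,-0.263,0,0,0,68,-0.37,-0.286,0,0,0,73.5], jaw=100, grip_force=40)

```text
t: 1.15
tcp_pos: [0.459, 0.2028, 0.201]
tool_rot: [0.721, 0.693, 0.0, 0.0]
force: [0.6, 0.7, 0.1]
finger_gap: 0.997
gripper_force: 0.0
```

Run:
```python
from h import *
s=manip.sense();print(s['t'],s['tcp_pos'],s['qd'].max(),s['q']);print(Ro.from_quat(s['tool_rot']).as_matrix().round(4))
w=snap('wrist','w1')
hsv=cv2.cvtColor(w['pixels'],cv2.COLOR_BGR2HSV);m=cv2.inRange(hsv,(20,120,80),(35,255,255))
n,l,st,ce=cv2.connectedComponentsWithStats(m);i=1+st[1:,4].argmax();print(st[i],ce[i]);
c=np.argwhere(l==i)[:,::-1].astype(np.float32);print(cv2.minAreaRect(c))
cv2.imwrite('pics/w1.png',w['pixels'])
```

```text
1.15 [0.45903585 0.20275092 0.20098543] 0.13115994140244336 [ 1.93006087e-01  3.62603469e-01  1.73647142e+00 -2.17511432e-04
  1.04238687e+00  2.31400178e-01]
[[ 3.830e-02  9.993e-01  2.000e-04]
 [ 9.993e-01 -3.830e-02 -2.000e-04]
 [-2.000e-04  2.000e-04 -1.000e+00]]
[ 328  149   20   99 1660] [336.99638554 196.95240964]
((336.916259765625, 197.9281463623047), (17.265600204467773, 98.49319458007812), 1.9749339818954468)
```

View pics/w1.png

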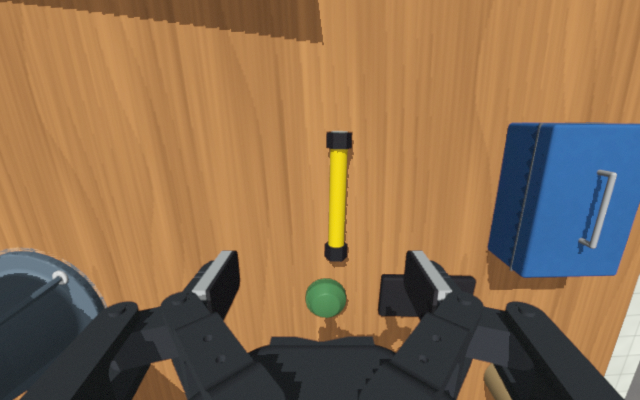

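The wrist view shows the torch clear between the fingers, with its barrel from (339,149) to (336,248) and the paperweight at (326,298) beyond the end.

Run:
```python
from h import *
w=load('w1')
A=pt(w,339,149,.018);B=pt(w,335.5,248,.018);b=A-B;print(A,B,(A+B)/2,np.linalg.norm(b),np.degrees(np.arctan2(b[1],b[0])))
print(pt(w,326,298,.03),pt(load('top'),301,245,.03))
C=(A+B)/2;C[2]=0.014
for c in (C,[.4782,.1750,.014]):
  R=Ro.from_quat(w['s']['tool_rot']).as_matrix();print(R.T@(c-w['s']['tcp_pos']))
```

```text
[0.48191961 0.23629907 0.018     ] [0.47448475 0.10043106 0.018     ] [0.47820218 0.16836506 0.018     ] 0.13607128072622063 86.86783005134258
[0.45877072 0.0282675  0.03      ] [0.45930406 0.01764413 0.03      ]
[-0.03359849  0.02043653  0.18699405]
[-0.0269685  0.0201804  0.186993 ]
```

>>> step_arm(commands=[-0.01,0.008,0.01,0,0,0.3,-0.025,0.018,0.04,0,0,0.5,-0.03,0.0203,0.07,0,0,0.5,-0.03,0.0203,0.1,0,0,0.5,-0.03,0.0203,0.13,0,0,0.5,-0.03,0.0203,0.155,0,0,0.5,-0.03,0.0203,0.175,0,0,0.5,-0.03,0.0203,0.187,0,0,0.5,-0.03,0.0203,0.195,0,0,0.5,-0.03,0.0203,0.195,0,0,0.5])

```text
t: 2.2
tcp_pos: [0.4765, 0.1747, 0.0052]
tool_rot: [0.721, 0.693, -0.001, -0.001]
force: [-0.9, 0.1, -0.2]
finger_gap: 0.999
gripper_force: 0.0
```

>>> step_arm(commands=[0,0,0,0,0,0,0,0,0,0,0,0,0,0,0,0,0,0,0,0,0,0,0,0,0,0,0,0,0,0,0,0,0,0,0,0,0,0,0,0,0,0,0,0,0,0,0,0,0,0,0,0,0,0,0,0,0,0,0,0], jaw=0, grip_force=60)

```text
t: 3.2
tcp_pos: [0.4773, 0.1744, 0.006]
tool_rot: [0.722, 0.692, -0.0, -0.0]
force: [-0.1, -0.1, -0.8]
finger_gap: -0.003
gripper_force: 0.0
```

>>> step_arm(commands=[0,0,-0.005,0,0,0,0,0,-0.02,0,0,0,0,0,-0.04,0,0,0,0,0,-0.065,0,0,0,0,0,-0.09,0,0,0,0,0,-0.115,0,0,0,0,0,-0.14,0,0,0,0,0,-0.16,0,0,0,0,0,-0.175,0,0,0,0,0,-0.18,0,0,0])

```text
t: 4.2
tcp_pos: [0.4781, 0.1745, 0.188]
tool_rot: [0.722, 0.692, 0.001, 0.001]
force: [0.3, -0.3, -0.7]
finger_gap: -0.004
gripper_force: 0.0
```

Run:
```python
from h import *
s=manip.sense();print(s['t'],s['tcp_pos'],s['q'],s['finger_gap'],s['force'],s['ft_torque']);R=Ro.from_quat(s['tool_rot']).as_matrix();print(R.round(4))
w=snap('wrist','w2');
# goal: tool y along 16.66deg
for ang in(16.66,):
  a=np.radians(ang);Rg=np.array([[-np.sin(a),np.cos(a),0],[np.cos(a),np.sin(a),0],[0,0,-1]])
  print('turn',np.degrees(Ro.from_matrix(R.T@Rg).as_rotvec()),'shift',R.T@(np.array([.5247,-.169,.19])-s['tcp_pos']))
```

```text
4.2 [0.47814378 0.17454355 0.18797506] [ 1.30186748e-01  3.88593573e-01  1.73724017e+00 -2.08875300e-05
  1.01208740e+00  1.71604520e-01] -0.004080070880128231 [ 0.32793495 -0.34951969 -0.73184636] [ 0.0077955  -0.02228031  0.01588013]
[[ 4.140e-02  9.991e-01  3.600e-03]
 [ 9.991e-01 -4.140e-02  5.000e-04]
 [ 6.000e-04  3.600e-03 -1.000e+00]]
turn [ 2.11334970e-01 -1.43753489e-04 -1.90324096e+01] shift [-0.34132067  0.06074458 -0.00201304]
```

View pics/w2.png

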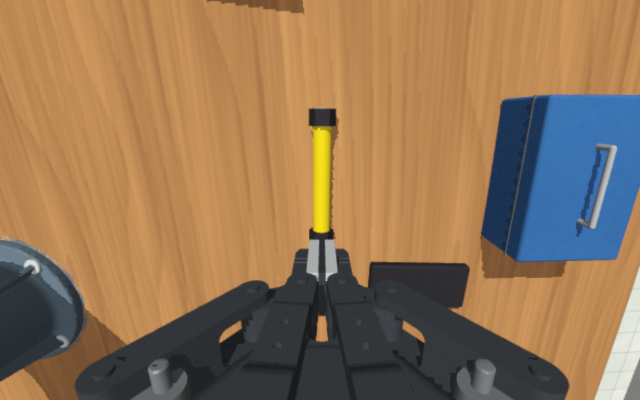

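The jaws shut empty. The torch still lies on the table at about (322,120–235). I'll measure where it is now.

Run:
```python
from h import *
w=load('w2')
A=pt(w,322.5,126,.018);B=pt(w,321,230,.018);print(A,B,(A+B)/2,np.linalg.norm(A-B))
A=pt(w,322.5,109,.02);print('cap end',A)
d=snap('top','top2')
hsv=cv2.cvtColor(d['pixels'],cv2.COLOR_BGR2HSV);m=cv2.inRange(hsv,(20,120,80),(35,255,255));m[:,:150]=0
n,l,st,ce=cv2.connectedComponentsWithStats(m)
for i in range(1,n):
  if st[i,4]>30: print(st[i],ce[i],pt(d,*ce[i],.014))
d=load('top');hsv=cv2.cvtColor(d['pixels'],cv2.COLOR_BGR2HSV);m=cv2.inRange(hsv,(20,120,80),(35,255,255));m[:,:150]=0
n,l,st,ce=cv2.connectedComponentsWithStats(m)
for i in range(1,n):
  if st[i,4]>30: print(st[i],ce[i],pt(d,*ce[i],.014))
print(px(w,[w['s']['tcp_pos']]))
# where is the TCP expected vs the finger tip image
s=w['s'];print(px(w,[[.478,.171,.014]]))
```

```text
[0.48218371 0.23719368 0.018     ] [0.47506964 0.10550112 0.018     ] [0.47862668 0.1713474  0.018     ] 0.13188456543805183
cap end [0.48291343 0.25622842 0.02      ]
[214 230  51  12 435] [239.6137931  235.43908046] [0.47777783 0.16932206 0.014     ]
[210 229  55  13 476] [237.39495798 235.30042017] [0.47795304 0.1748057  0.014     ]
[[321.99530064 232.36979049]]
[[321.20759733 180.37593573]]
```

Run:
```python
from h import *
for n in('w1','w2'):
  w=load(n);R=Ro.from_quat(w['s']['tool_rot']).as_matrix();p=w['s']['tcp_pos']
  for y in(0,-.0425):
   for z in(0,-.013,-.019,-.03):print(n,y,z,[px(w,[p+R@np.array([x,y,z])])[0].round(0) for x in(.011,-.011)])
w1,w2=load('w1')['pixels'],load('w2')['pixels']
o=np.hstack([cv2.resize(w1[200:350,190:290],None,fx=4,fy=4),cv2.resize(w2[200:350,272:372],None,fx=4,fy=4)]);cv2.imwrite('pics/crop2.png',o)
```

```text
w1 0 0 [array([322., 217.]), array([322., 247.])]
w1 0 -0.013 [array([322., 224.]), array([322., 257.])]
w1 0 -0.019 [array([322., 228.]), array([322., 261.])]
w1 0 -0.03 [array([322., 235.]), array([322., 271.])]
w1 -0.0425 0 [array([257., 217.]), array([259., 247.])]
w1 -0.0425 -0.013 [array([252., 224.]), array([255., 256.])]
w1 -0.0425 -0.019 [array([250., 228.]), array([253., 261.])]
w1 -0.0425 -0.03 [array([245., 235.]), array([248., 271.])]
w2 0 0 [array([322., 217.]), array([322., 247.])]
w2 0 -0.013 [array([322., 224.]), array([322., 257.])]
w2 0 -0.019 [array([322., 228.]), array([322., 261.])]
w2 0 -0.03 [array([322., 235.]), array([322., 271.])]
w2 -0.0425 0 [array([257., 217.]), array([259., 247.])]
w2 -0.0425 -0.013 [array([252., 224.]), array([255., 256.])]
w2 -0.0425 -0.019 [array([250., 228.]), array([253., 261.])]
w2 -0.0425 -0.03 [array([245., 235.]), array([248., 271.])]
```

View pics/crop2.png

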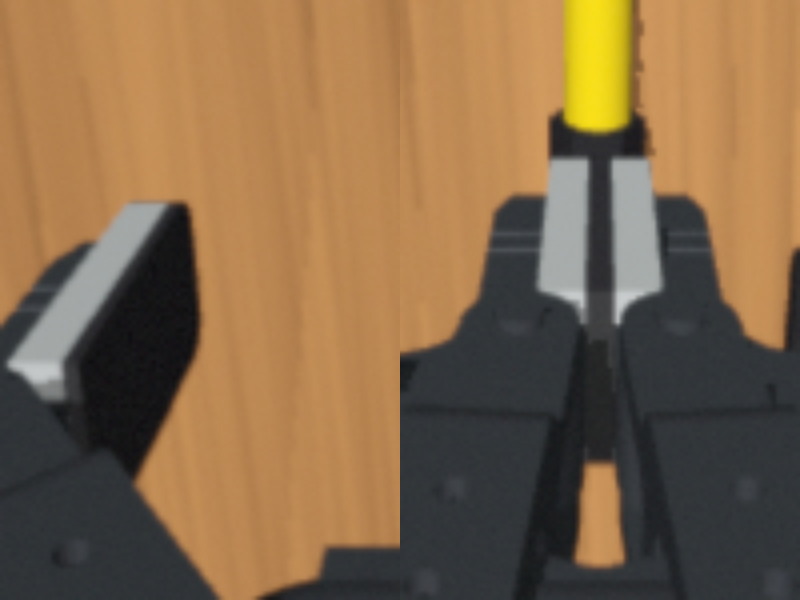

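In crop2 the shut fingertips appear about 35 mm behind where the reported TCP projects. That would explain the jaws closing above the torch. I'll check it from the fixed scene camera.

Run:
```python
from h import *
print(manip.tcp_to_grasp)
d=snap('scene','s2');s=d['s'];R=Ro.from_quat(s['tool_rot']).as_matrix()
P=[px(d,[s['tcp_pos']+R@np.array([0,0,z])])[0] for z in(0,-.02,-.04,-.06)];print(P)
u,v=P[0].astype(int);x0,y0=u-50,v-60
c=cv2.resize(d['pixels'][y0:y0+100,x0:x0+100],None,fx=6,fy=6,interpolation=cv2.INTER_CUBIC)
for p in P: cv2.drawMarker(c,(int((p[0]-x0+.5)*6),int((p[1]-y0+.5)*6)),(0,0,255),0,16)
cv2.imwrite('pics/crop3.png',c)
```

```text
0.0187
[array([432.11254718, 172.72393186]), array([433.75484742, 164.77611093]), array([435.44327415, 156.58914848]), array([437.17961256, 148.15289926])]
```

View pics/crop3.png

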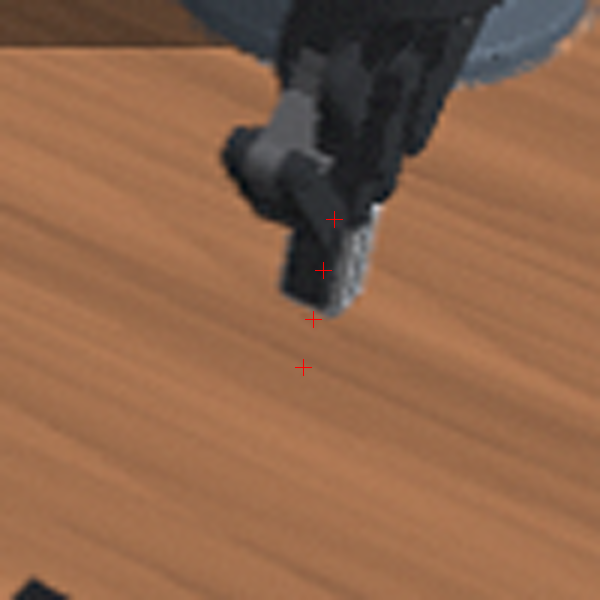

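Both cameras agree that the real fingertips sit about 32 mm behind the reported TCP, so the first grasp closed above the torch. I'll correct for this by going to TCP z ≈ -0.026. Open tips stand 13 mm higher, so this is safe.

>>> step_arm(commands=[0,0,0,0,0,0,0,0,0,0,0,0,-0.003,0,0.02,0,0,0.5,-0.003,0,0.055,0,0,0.5,-0.003,0,0.095,0,0,0.5,-0.003,0,0.135,0,0,0.5,-0.003,0,0.17,0,0,0.5,-0.003,0,0.195,0,0,0.5,-0.003,0,0.21,0,0,0.5,-0.003,0,0.214,0,0,0.5], jaw=100)

```text
t: 5.35
tcp_pos: [0.4755, 0.1711, -0.0304]
tool_rot: [0.725, 0.689, -0.002, -0.001]
force: [0.2, -0.0, 0.5]
finger_gap: 0.997
gripper_force: 0.0
```

>>> step_arm(commands=[0,0,0,0,0,0,0,0,0,0,0,0,0,0,0,0,0,0,0,0,0,0,0,0,0,0,0,0,0,0,0,0,0,0,0,0,0,0,0,0,0,0,0,0,0,0,0,0,0,0,0,0,0,0,0,0,0,0,0,0], jaw=0, grip_force=60)

```text
t: 6.35
tcp_pos: [0.4778, 0.1715, -0.0269]
tool_rot: [0.725, 0.689, 0.001, 0.001]
force: [-1.1, -0.1, 6.0]
finger_gap: 0.234
gripper_force: 58.5
```

Gripped, with a gap of about 20 mm at 58 N. Now I'll lift.

>>> step_arm(commands=[0,0,-0.005,0,0,0,0,0,-0.015,0,0,0,0,0,-0.03,0,0,0,0,0,-0.05,0,0,0,0,0,-0.075,0,0,0,0,0,-0.1,0,0,0,0,0,-0.125,0,0,0,0,0,-0.145,0,0,0,0,0,-0.155,0,0,0,0,0,-0.16,0,0,0])

```text
t: 7.35
tcp_pos: [0.4774, 0.1714, 0.1332]
tool_rot: [0.725, 0.689, 0.001, 0.0]
force: [-0.5, 1.1, -0.8]
finger_gap: 0.233
gripper_force: 58.8
```

Run:
```python
from h import *
s=manip.sense();print(s['t'],s['tcp_pos'],s['finger_gap'],s['gripper_force'],s['force']);R=Ro.from_quat(s['tool_rot']).as_matrix();print(R.round(4))
w=snap('wrist','w3')
a=np.radians(16.66);Rg=np.array([[-np.sin(a),np.cos(a),0],[np.cos(a),np.sin(a),0],[0,0,-1]])
print('turn',np.degrees(Ro.from_matrix(R.T@Rg).as_rotvec()),'shift',R.T@(np.array([.5247,-.169,.13])-s['tcp_pos']))
hsv=cv2.cvtColor(w['pixels'],cv2.COLOR_BGR2HSV);m=cv2.inRange(hsv,(20,120,60),(35,255,255))
n,l,st,ce=cv2.connectedComponentsWithStats(m);print(st[1:][st[1:,4]>100])
d=w['pixels'];
```

```text
7.35 [0.47735004 0.17144239 0.13317915] 0.23303830755177324 58.76393437385559 [-0.4568227   1.11582571 -0.77387226]
[[ 5.020e-02  9.987e-01  1.600e-03]
 [ 9.987e-01 -5.020e-02  2.000e-04]
 [ 3.000e-04  1.600e-03 -1.000e+00]]
turn [ 9.53827109e-02 -1.04410660e-03 -1.95378202e+01] shift [-0.33763673  0.06437744  0.00318312]
[[ 298  135   48  207 8785]]
```

View pics/w3.png

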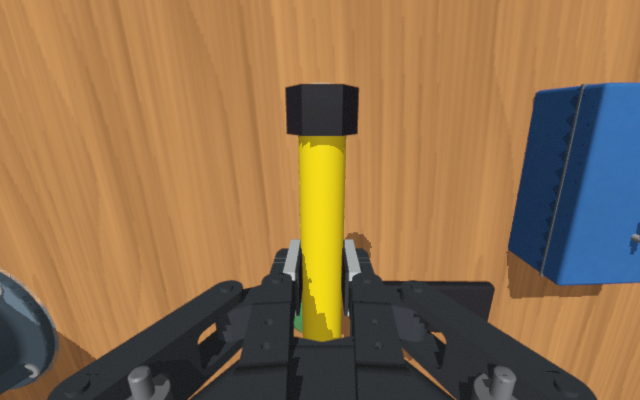

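The torch is held level between the pads, barrel from (322,136) to behind the fingers. Next I'll check the centring along the barrel and cross-check the rack position in the scene camera.

Run:
```python
from h import *
w=load('w3');s=w['s'];R=Ro.from_quat(s['tool_rot']).as_matrix()
for v,z in((136,.051),(85,.052)):
  p=pt(w,322,v,s['tcp_pos'][2]+z);print('tool x of far edge (66 / 86 ideal)',R.T@(p-s['tcp_pos']))
d=load('scene');hsv=cv2.cvtColor(d['pixels'],cv2.COLOR_BGR2HSV);m=cv2.inRange(hsv,(5,170,130),(14,255,255));m[:150]=0;m[:,:225]=0;m[200:]=0;m[:,330:]=0
n,l,st,ce=cv2.connectedComponentsWithStats(m)
for i in range(1,n):
  if st[i,4]>8:print(st[i],ce[i])
c=np.array([.5247,-.169]);a=np.radians(106.66);y=np.array([np.cos(a),np.sin(a)]);x=np.array([y[1],-y[0]])
for sy in(-.04,.04):
  for sx in(-.019,-.0085,.0085,.019):
    q=c+sy*y+sx*x;print(sy,sx,px(d,[[*q,.059]])[0].round(1),px(d,[[*q,.048]])[0].round(1))
```

```text
tool x of far edge (66 / 86 ideal) [ 0.06583137 -0.00022291 -0.05098075]
tool x of far edge (66 / 86 ideal) [ 0.08588423 -0.00026152 -0.05197482]
[261 157   6  10  38] [263.44736842 160.71052632]
[293 165   6  13  42] [295.85714286 169.02380952]
[255 167   9   4  21] [258.47619048 168.80952381]
[288 175   7   4  20] [291.05 176.5 ]
-0.04 -0.019 [264.4 157. ] [264.8 160.5]
-0.04 -0.0085 [262.6 159.8] [263.  163.4]
-0.04 0.0085 [259.6 164.5] [260.  168.1]
-0.04 0.019 [257.8 167.5] [258.2 171.1]
0.04 -0.019 [296.8 164.4] [297.  167.9]
0.04 -0.0085 [295.2 167.3] [295.4 170.9]
0.04 0.0085 [292.5 172.2] [292.7 175.7]
0.04 0.019 [290.8 175.2] [291.  178.8]
```

>>> step_arm(commands=[-0.015,0.003,0,0,0,-1,-0.045,0.008,0,0,0,-3,-0.085,0.016,0,0,0,-5,-0.125,0.024,0,0,0,-7.5,-0.165,0.031,0,0,0,-10,-0.205,0.039,0,0,0,-12.5,-0.245,0.047,0,0,0,-15,-0.285,0.054,0,0,0,-17.5,-0.32,0.061,0,0,0,-19,-0.338,0.064,0,0,0,-19.5])

```text
t: 8.4
tcp_pos: [0.5242, -0.1726, 0.1308]
tool_rot: [0.598, 0.801, -0.0, -0.0]
force: [-0.2, 1.0, -1.2]
finger_gap: 0.235
gripper_force: 58.8
```

>>> step_arm(commands=[0,0,0,0,0,0,0,0,0.01,0,0,0,0,0,0.025,0,0,0,0,0,0.045,0,0,0,0,0,0.065,0,0,0,0,0,0.08,0,0,0,0,0,0.09,0,0,0,0,0,0.097,0,0,0,0,0,0.1,0,0,0,0,0,0.1,0,0,0])

```text
t: 9.4
tcp_pos: [0.524, -0.169, 0.0319]
tool_rot: [0.597, 0.802, -0.0, -0.0]
force: [-0.3, 0.0, 0.2]
finger_gap: 0.229
gripper_force: 58.8
```

Run:
```python
from h import *
s=manip.sense();print(s['t'],s['tcp_pos'],s['force']);R=Ro.from_quat(s['tool_rot']).as_matrix();print(R.round(4),np.degrees(np.arctan2(R[1,1],R[0,1])))
print(R.T@(np.array([.5247,-.169,.016])-s['tcp_pos']))
d=snap('scene','s3');c=cv2.resize(d['pixels'][110:210,220:350],None,fx=6,fy=6,interpolation=cv2.INTER_CUBIC)
a=np.array([.5247,-.169,0]);th=np.radians(106.66);y=np.array([np.cos(th),np.sin(th),0]);x=np.array([y[1],-y[0],0])
for sy in(-.04,.04):
 for sx in(-.019,.019):
  p=px(d,[a+sy*y+sx*x+[0,0,.059]])[0];cv2.circle(c,(int((p[0]-219.5)*6),int((p[1]-109.5)*6)),3,(255,255,255),-1)
cv2.imwrite('pics/crop4.png',c)
```

```text
9.4 [ 0.52404718 -0.16903806  0.0318575 ] [-0.29382383  0.02417177  0.19051432]
[[-2.864e-01  9.581e-01 -3.000e-04]
 [ 9.581e-01  2.864e-01  2.000e-04]
 [ 3.000e-04 -2.000e-04 -1.000e+00]] 16.641867507722218
[-0.00015468  0.00063987  0.01585732]
```

View pics/crop4.png

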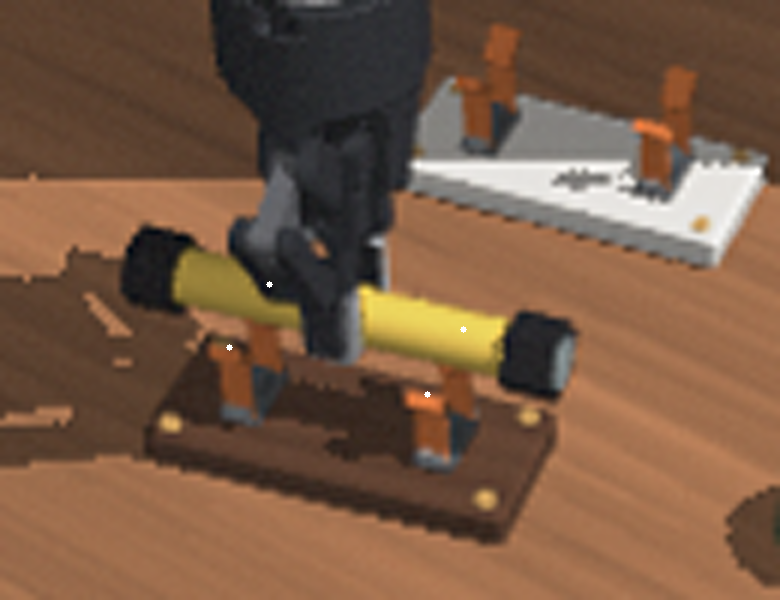

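The torch is aligned over both clips of the dark rack and the markers fit the clip tops. Now I'll lower it into the mouths.

>>> step_arm(commands=[0,0,0.002,0,0,0,0,0,0.004,0,0,0,0,0,0.006,0,0,0,0,0,0.008,0,0,0,0,0,0.01,0,0,0,0,0,0.012,0,0,0,0,0,0.014,0,0,0,0,0,0.015,0,0,0,0,0,0.0155,0,0,0,0,0,0.0155,0,0,0])

```text
t: 10.45
tcp_pos: [0.5241, -0.1694, 0.0164]
tool_rot: [0.597, 0.802, -0.0, -0.0]
force: [-0.4, 0.4, -2.0]
finger_gap: 0.233
gripper_force: 58.8
```

>>> step_arm(commands=[0,0,0.0005,0,0,0,0,0,0.001,0,0,0,0,0,0.0015,0,0,0,0,0,0.0015,0,0,0,0,0,0.0015,0,0,0,0,0,0.0015,0,0,0,0,0,0.0015,0,0,0,0,0,0.0015,0,0,0,0,0,0.0015,0,0,0,0,0,0.0015,0,0,0])

```text
t: 11.45
tcp_pos: [0.5244, -0.1695, 0.0151]
tool_rot: [0.598, 0.802, 0.0, 0.0]
force: [0.9, 0.5, -1.1]
finger_gap: 0.236
gripper_force: 58.8
```

>>> step_arm(commands=[0,0,0,0,0,0,0,0,0,0,0,0,0,0,0,0,0,0,0,0,0,0,0,0,0,0,0,0,0,0,0,0,0,0,0,0,0,0,0,0,0,0,0,0,0,0,0,0,0,0,0,0,0,0,0,0,0,0,0,0], jaw=100)

```text
t: 12.45
tcp_pos: [0.5241, -0.1694, 0.015]
tool_rot: [0.597, 0.802, 0.0, 0.0]
force: [0.0, -0.1, 0.6]
finger_gap: 1.001
gripper_force: 0.0
```

>>> step_arm(commands=[0,0,-0.002,0,0,0,0,0,-0.008,0,0,0,0,0,-0.018,0,0,0,0,0,-0.03,0,0,0,0,0,-0.042,0,0,0,0,0,-0.054,0,0,0,0,0,-0.064,0,0,0,0,0,-0.072,0,0,0,0,0,-0.078,0,0,0,0,0,-0.08,0,0,0])

```text
t: 13.45
tcp_pos: [0.5244, -0.1696, 0.0958]
tool_rot: [0.597, 0.802, 0.0, 0.001]
force: [-0.1, -0.4, -0.5]
finger_gap: 1.002
gripper_force: 0.0
```

Run:
```python
from h import *
s=manip.sense();print(s['t'],s['tcp_pos'],s['force'])
w=snap('wrist','w4');d=snap('scene','s4')
c=cv2.resize(d['pixels'][120:200,225:335],None,fx=5,fy=5,interpolation=cv2.INTER_CUBIC)
e=cv2.resize(w['pixels'],(390,244))
o=np.zeros((600,600,3),np.uint8);o[:400,:550]=c;o=np.vstack([c,np.pad(cv2.resize(w['pixels'],(320,200)),((0,0),(0,230),(0,0)))]);cv2.imwrite('pics/crop5.png',o)
hsv=cv2.cvtColor(w['pixels'],cv2.COLOR_BGR2HSV);m=cv2.inRange(hsv,(20,120,60),(35,255,255))
n,l,st,ce=cv2.connectedComponentsWithStats(m);i=1+st[1:,4].argmax();print(st[i],cv2.minAreaRect(np.argwhere(l==i)[:,::-1].astype(np.float32)))
```

```text
13.45 [ 0.52439682 -0.16956826  0.09575897] [-0.072278   -0.42771079 -0.48789075]
[ 307  127   30  166 4589] ((321.5, 209.5), (165.0, 29.0), 90.0)
```

View pics/crop5.png

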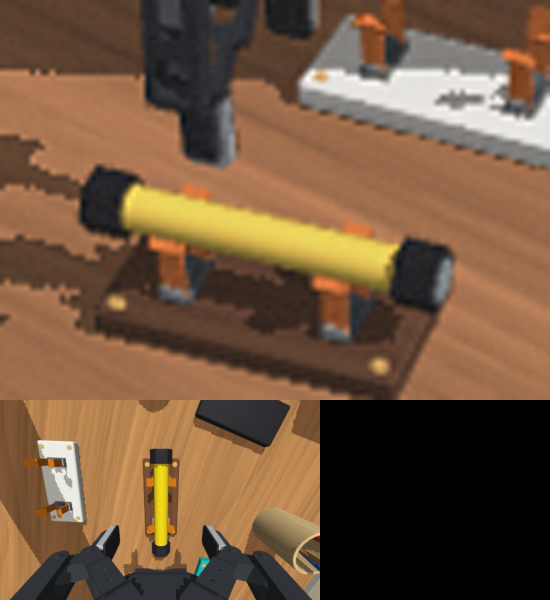

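The torch rests level in both mouths (lower picture: barrel centred between all four orange fingers). Next I'll shut the jaws and press down step by step, watching the force.

>>> step_arm(commands=[0,0,0,0,0,0,0,0,0,0,0,0,0,0,0,0,0,0,0,0,0,0,0,0,0,0,0.005,0,0,0,0,0,0.015,0,0,0,0,0,0.027,0,0,0,0,0,0.037,0,0,0,0,0,0.044,0,0,0,0,0,0.046,0,0,0], jaw=0)

```text
t: 14.55
tcp_pos: [0.5233, -0.169, 0.0476]
tool_rot: [0.598, 0.802, -0.0, -0.001]
force: [0.2, -0.6, 0.2]
finger_gap: 0.002
gripper_force: 0.0
```

>>> step_arm(commands=[0,0,0.001,0,0,0,0,0,0.002,0,0,0,0,0,0.003,0,0,0,0,0,0.004,0,0,0,0,0,0.005,0,0,0,0,0,0.006,0,0,0,0,0,0.007,0,0,0,0,0,0.008,0,0,0,0,0,0.008,0,0,0,0,0,0.008,0,0,0])

```text
t: 15.55
tcp_pos: [0.5241, -0.1694, 0.041]
tool_rot: [0.597, 0.802, -0.0, -0.0]
force: [-0.0, -0.4, -0.6]
finger_gap: 0.005
gripper_force: 0.0
```

>>> step_arm(commands=[0,0,0.0005,0,0,0,0,0,0.001,0,0,0,0,0,0.0015,0,0,0,0,0,0.002,0,0,0,0,0,0.0025,0,0,0,0,0,0.003,0,0,0,0,0,0.0035,0,0,0,0,0,0.004,0,0,0,0,0,0.004,0,0,0,0,0,0.004,0,0,0])

```text
t: 16.55
tcp_pos: [0.5241, -0.1694, 0.037]
tool_rot: [0.597, 0.802, -0.0, -0.0]
force: [-0.8, 0.1, 0.5]
finger_gap: 0.0
gripper_force: 0.0
```

>>> step_arm(commands=[0,0,0.0005,0,0,0,0,0,0.001,0,0,0,0,0,0.0015,0,0,0,0,0,0.002,0,0,0,0,0,0.0025,0,0,0,0,0,0.003,0,0,0,0,0,0.0035,0,0,0,0,0,0.004,0,0,0,0,0,0.004,0,0,0,0,0,0.004,0,0,0])

```text
t: 17.55
tcp_pos: [0.525, -0.17, 0.0343]
tool_rot: [0.597, 0.802, 0.0, 0.001]
force: [-0.8, 1.0, 8.0]
finger_gap: 0.005
gripper_force: 4.1
```

>>> step_arm(commands=[0,0,0.0005,0,0,0,0,0,0.001,0,0,0,0,0,0.0015,0,0,0,0,0,0.002,0,0,0,0,0,0.0025,0,0,0,0,0,0.003,0,0,0,0,0,0.0035,0,0,0,0,0,0.004,0,0,0,0,0,0.004,0,0,0,0,0,0.004,0,0,0])

```text
t: 18.55
tcp_pos: [0.5251, -0.17, 0.0299]
tool_rot: [0.598, 0.802, 0.0, 0.001]
force: [-0.5, 0.1, 4.8]
finger_gap: -0.0
gripper_force: 2.5
```

Contact came at TCP z of about 0.035, as predicted, and home should be near 0.019. The force peaked at 8 N and is now dropping, so I'll carry on.

>>> step_arm(commands=[0,0,0.0005,0,0,0,0,0,0.001,0,0,0,0,0,0.002,0,0,0,0,0,0.003,0,0,0,0,0,0.004,0,0,0,0,0,0.005,0,0,0,0,0,0.006,0,0,0,0,0,0.006,0,0,0,0,0,0.006,0,0,0,0,0,0.006,0,0,0])

```text
t: 19.55
tcp_pos: [0.5237, -0.1691, 0.0227]
tool_rot: [0.597, 0.802, -0.0, -0.001]
force: [-0.1, 0.0, 0.6]
finger_gap: 0.004
gripper_force: 0.0
```

>>> step_arm(commands=[0,0,0.0005,0,0,0,0,0,0.001,0,0,0,0,0,0.0015,0,0,0,0,0,0.002,0,0,0,0,0,0.0025,0,0,0,0,0,0.003,0,0,0,0,0,0.003,0,0,0,0,0,0.003,0,0,0,0,0,0.003,0,0,0,0,0,0.003,0,0,0])

```text
t: 20.55
tcp_pos: [0.5242, -0.1694, 0.0206]
tool_rot: [0.597, 0.802, 0.0, 0.0]
force: [-0.9, 0.2, 5.6]
finger_gap: -0.001
gripper_force: 2.8
```

>>> step_arm(commands=[0,0,0.0003,0,0,0,0,0,0.0006,0,0,0,0,0,0.001,0,0,0,0,0,0.001,0,0,0,0,0,0.001,0,0,0,0,0,0.001,0,0,0,0,0,0.001,0,0,0,0,0,0.001,0,0,0,0,0,0.001,0,0,0,0,0,0.001,0,0,0])

```text
t: 21.55
tcp_pos: [0.5243, -0.1694, 0.0205]
tool_rot: [0.597, 0.802, 0.0, 0.0]
force: [-2.9, 1.6, 11.2]
finger_gap: 0.001
gripper_force: 5.8
```

It has bottomed out: the force is rising with no travel, after about 15 mm from first contact. I'll retreat and verify.

>>> step_arm(commands=[0,0,-0.003,0,0,0,0,0,-0.01,0,0,0,0,0,-0.025,0,0,0,0,0,-0.045,0,0,0,0,0,-0.065,0,0,0,0,0,-0.085,0,0,0,0,0,-0.1,0,0,0,0,0,-0.11,0,0,0,0,0,-0.115,0,0,0,0,0,-0.115,0,0,0])

```text
t: 22.55
tcp_pos: [0.5243, -0.1695, 0.1344]
tool_rot: [0.598, 0.802, 0.0, 0.0]
force: [0.3, 0.2, 0.1]
finger_gap: -0.002
gripper_force: 0.0
```

Run:
```python
from h import *
d=snap('scene','s5')
def rect(d,lo=20):
  hsv=cv2.cvtColor(d['pixels'],cv2.COLOR_BGR2HSV);m=cv2.inRange(hsv,(lo,120,60),(35,255,255));m[:130]=0;m[200:]=0;m[:,:225]=0;m[:,335:]=0
  n,l,st,ce=cv2.connectedComponentsWithStats(m)
  return [(st[i],ce[i].round(1)) for i in range(1,n) if st[i,4]>20]
for n in('s4','s5'):print(n,rect(load(n)))
a=np.array([.5247,-.169,0]);th=np.radians(106.66);y=np.array([np.cos(th),np.sin(th),0])
for z in(.0555,.04):print(z,px(d,[a+[0,0,z],a+.066*y+[0,0,z],a-.066*y+[0,0,z]]))
print(manip.sense()['force'])
```

```text
s4 [(array([249, 156,  56,  22, 517], dtype=int32), array([276.4, 167. ]))]
s5 [(array([249, 161,  55,  22, 459], dtype=int32), array([275.9, 171.7]))]
0.0555 [[277.43694364 167.06070478]
 [304.75058909 173.37985116]
 [250.85855361 160.91810238]]
0.04 [[277.85696728 172.06749561]
 [304.91811906 178.39351234]
 [251.51644191 165.91460288]]
[ 0.56918549 -0.63186317 -0.73341392]
```

The torch dropped 5 px at both ends in the scene camera. That matches the predicted 15.5 mm, and it lies level.

```bash
python3 -c "
from station import manip
print(manip.sign_off())"
```

```text
the job is handed in; nothing more can be done
None
```

The torch rested in both clip mouths, was pressed fully home and lies level in the dark rack; the job is handed in at about 22.6 s, no bystander was touched, and the judge's result was not shown.

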